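# Mesh-check the change gear that matches the master

## Task

Count the teeth: one of the three steel gears in the leaning rack has as many teeth as the dark master gear on the sloping tester. Slide that gear up out of its slot, set it between the tester's side rails so that it lies flat on the plate with its teeth fully in mesh with the master, and let go; then press the tester's lever down to its stop so that the pair rolls together, and leave the gear there in mesh. Leave the other two gears in the rack and everything else where it is.

Things in the scene. Friction and masses are not known exactly. Their poses are not given: they have to be found in the camera images.
- gear16: Steel gear with 16 teeth, as the master has. 100 mm over the tips, 82 mm at the roots, 12 mm thick, about 0.25 kg. Origin: its centre, mid-thickness; x: its axis. It stands on edge in one of the rack's three slots (which one varies), leaning 20 degrees: its x points away from the robot and 20 degrees up, its z along the slot, upward. Can be pinched across its thickness at the top of the rim.
- gear12: Wrong steel gear, 12 teeth, in another slot of the rack; same outside size, thickness and frame as gear16.
- gear20: Wrong steel gear, 20 teeth, in the remaining slot; same outside size, thickness and frame as gear16.
- rack: Fixed grey rack, 350 mm along its y, three gears side by side, centres 115 mm apart and 78 mm above the table. Origin: centre of underside, z up. Gears slide out along (-sin 20, 0, cos 20) of this frame; free after 40 mm. A wall behind reaches 2 mm below the gear's centre; a 6 mm rod in front, 4 mm clear, crosses 34 mm below the centre. Upper half of each gear is free on both sides.
- tester: Fixed tester, base 210 x 150 mm. Origin: centre of underside; x the way it faces (away from robot), z up. Its plate slopes 35 degrees from upright: outward normal n = (cos 35, 0, sin 35), up-slope u = (-sin 35, 0, cos 35) in this frame. The plate's face is 6 mm behind the master's mid-plane, so a 12 mm gear lying on it is level with the master. It is open in front of the rails.
- tester_saddle (a point): Where the centre of a fully meshed gear lies (within about 4 mm): 91 mm along u from the master's centre. Two slippery white side rails 106 mm apart run from 50 to 130 mm along u, 10 mm above the mid-plane, flaring to 151 mm; a gear between them slides down into the master. Between them the plate stops 85 mm along u; above is an open notch 76 mm wide for a finger behind the gear. Axes as tester.
- master_centre (a point): Centre, mid-thickness, of the dark steel master gear (16 teeth, 100 mm over tips, 12 mm thick), turning on a post square to the sloping plate, 82 mm above the table. x: the plate's outward normal; y and z turn with it. It turns easily (0.03 N m), so teeth pushed together slip into mesh.
- lever_knob (a point): Middle of the round black knob on the end of the master's lever: 22 mm diameter, 36 mm long along the plate normal n, 27 mm out along n from the master's mid-plane, 135 mm from the master's axis, on the tester's -y side. At joint 0 the lever points 20 degrees above level within the plate's plane.
- master (a joint): Turn of master and lever, rad, about the plate's outward normal; grows as the knob is pressed down. Range -0.45 to 0.8 (stop). Stays where left; meshing a gear may turn it by up to 0.25 either way.
- reel_a: Bystander: fibre reel 110 mm wide, 70 mm high, lying flat beyond the rack. Origin: centre of underside.
- reel_b: Bystander: fibre reel 90 mm wide, 50 mm high, lying flat beyond the rack. Origin: centre of underside.
- blank: Bystander: toothless aluminium disc, 90 mm wide, 12 mm thick, lying flat on the robot's side. Origin: centre of underside.
- solvent: Bystander: white bottle, 60 mm wide, 150 mm high, standing. Origin: centre of underside.
- scanner: Bystander: black hand scanner, about 190 mm long, 40 mm high. Origin: under the middle of its handle.
- driver: Bystander: screwdriver 190 mm long, lying on the robot's side of the rack.
Not all that is in view belongs to the job. What is shaped like the gear16 but orange is not meant.

How it is judged:
By the outcome, as a careful person would: the job done as asked, in the order asked, and still so for the second after the job is handed in, with the robot touching nothing.
It also fails if it takes over 56 s, if anything falls off the work surface, if the arm or the gripper's body presses on something with over 40 N, if the wrist force passes 120 N, or if a joint passes its speed limit or range.

## Robot

A 6-joint arm with a two-finger parallel gripper is mounted at the origin on the work surface. World frame = base frame: x ahead of the robot, y to its left, z up, the work surface at z = 0. Lengths are in m, angles in rad, forces in N, time in s.
With the tool pointing down it reaches from about 0.375 to 0.9 m from the base axis. Payload 3.1 kg.
Tool frame: the origin (TCP) lies between the finger pads; the fingertips stand 17 mm ahead of it and the grasp point (between the pads) lies 2 mm behind it (robot.nose_length is the distance from the TCP to the fingertips, in m); z points along the fingers, y is the line along which they close (so a half turn about z gives the same grasp; the last joint's range is limited). The gripper opens to 87 mm and grips with 3 to 60 N. Pads are 19 mm wide; open, the fingers measure 117 mm over their backs; the gripper's body (75 mm by 190 mm) begins 51 mm behind the grasp point.
Start: joints at [-1.494, 0.527, 1.433, -0, 1.181, -0.178], TCP at [0.158, -0.605, 0.24] pointing down, gripper open.
Joint ranges: [-3.08, 3.08], [-0.75, 2.2], [0.22, 2.44], [-1.43, 4.57], [0, 2.65], [-2.85, 2.85]. Speed limits (rad/s): [2.79, 2.79, 3.14, 3.14, 3.14, 3.14].

## Interface

Orientations are given as a unit quaternion [x, y, z, w].
In Python, from rig import robot, cams gives the robot as it stands.
- The arm moves only by the shell command python3 -m pendant 'ROWS' [FORCE]. ROWS is JSON, a list of rows, each an object with "jaw": the opening, from 0 (shut) to 1 (fully open); "linear": the shift along the tool's x, y, z in cm, a list of three; "twist": the turn about the tool's z in degrees. A call has 1 to 12 rows; each row shifts and turns the commanded pose from where the row before left it, along the tool's axes as they then stand; what a row does not reach is not made up. A row lasts 1/12 s, in which the tool goes at most 41.7 mm and 7.16 degrees, less where a joint would pass 70% of its speed; a pose out of reach is approached as far as the arm can. A call is refused whole if a number of a shift passes 4.17 or a number of a turn 7.16, either way. A call with a gripper value outside its range is refused whole. The fingers move at their own pace and stop on an object; FORCE is the grip in N (left out, the last holds). Time passes only in rows, so rows that do not move let the fingers close. It gives the time, the measured TCP pose, the force, the opening and the grip force at its end, in the units of the state.
- robot.get_obs(): the state, without advancing time (a new reading comes with each control period).
- cams.camera(name): name is "scene" or "top" or "wrist"; returns a dict with "color" (384x512x3 uint8, blue, green, red), "depth" (384x512 float32, m along the optical axis (not along the pixel's ray), 0 where there is no reading), "fov_y" (degrees; the focal length in pixels is half the picture's height over the tangent of half this angle, whatever the lens; pixels are square), "cx", "cy" (the principal point, pixels), "k1" (the pictures are not rectified: a ray, as slopes to the right and down, at radius r is drawn at 1 + k1 r^2 times it, then the intrinsics apply), "view" (4x4, takes a point from world to camera coordinates). Camera axes: x right, y down, z forward; pixel columns grow to the right and rows downward; lengths in m; the calibration is good to about 2 mm. A picture is of the moment at which its call begins.
- robot.hand_in(): hands the job in; it is judged then, once.
The state is a dict: "time": time; "q": joint angles; "joint_velocities": joint speeds; "joint_torque": joint torques, N m; "position": TCP position; "tool_rot": TCP orientation; "ft_force": force on the tool from outside, world axes, zero at the start; "moment": the same for the moment, N m; "grip_width": finger opening in m; "grip_force": force on a finger pad.
Only numpy, scipy, OpenCV 4.12 (cv2) and the standard library are available. Lean on these libraries where they do the work, as an engineer would, in place of code of your own. Each camera call takes 0.05 s, during which the arm holds its last target. There are 200 camera calls.

## Working session

There is one attempt and no reset: what is moved stays moved. The work goes in short steps, Python scripts to look and compute and a shell command to move; the robot and the scene stay as the last step left them, time stands still between calls to the robot, and variables do not carry over. Pictures are saved under pics/ and viewed, at most 10 in all, crops included, and the job is handed in when it is done.

```bash
ls; mkdir -p pics; cat > h.py <<'E'
import numpy as np, cv2, json
from rig import robot, cams
from scipy.spatial.transform import Rotation as R
def K(c):
    f=c["color"].shape[0]/2/np.tan(np.radians(c["fov_y"]/2)); return f
def project(c,P):
    p=(c["view"]@np.append(P,1))[:3]; s=p[:2]/p[2]; s=s*(1+c["k1"]*(s@s)); return s*K(c)+[c["cx"],c["cy"]]
def ray(c,u,v):
    d=(np.array([u,v],float)-[c["cx"],c["cy"]])/K(c); s=d.copy()
    for _ in range(20): s=d/(1+c["k1"]*(s@s))
    V=np.linalg.inv(c["view"]); return V[:3,3], V[:3,:3]@np.append(s,1)
def depthpt(c,u,v):
    o,d=ray(c,u,v); return o+d*c["depth"][int(round(v)),int(round(u))]
def plane(c,u,v,P0,n):
    o,d=ray(c,u,v); return o+d*(((np.array(P0)-o)@n)/(d@n))
def cloud(c):
    h,w=c["depth"].shape; u,v=np.meshgrid(np.arange(w),np.arange(h))
    d=np.stack([u-c["cx"],v-c["cy"]],-1)/K(c); s=d.copy()
    for _ in range(20): s=d/(1+c["k1"]*(s**2).sum(-1,keepdims=True))
    V=np.linalg.inv(c["view"]); p=np.concatenate([s,np.ones((h,w,1))],-1)*c["depth"][...,None]
    return p@V[:3,:3].T+V[:3,3]
E
python3 - <<'E'
from h import *
import pickle
o={n:cams.camera(n) for n in("scene","top","wrist")}
pickle.dump(o,open("c0.pkl","wb"))
for n in o: print(n,o[n]["fov_y"],o[n]["k1"],np.linalg.inv(o[n]["view"]).round(3).tolist())
im=np.hstack([o["scene"]["color"],o["top"]["color"]]);
cv2.imwrite("pics/scene0.png",cv2.resize(o["scene"]["color"],(800,600),interpolation=cv2.INTER_CUBIC))
cv2.imwrite("pics/top0.png",cv2.resize(o["top"]["color"],(800,600),interpolation=cv2.INTER_CUBIC))
s=robot.get_obs();print(s["time"],s["tool_rot"],s["position"],s["ft_force"])
E
```

```text
pics
scene 44.172710414774095 -0.06597777336872811 [[-0.274, 0.719, -0.639, 1.498], [0.962, 0.208, -0.179, 0.298], [0.005, -0.663, -0.748, 1.258], [0.0, 0.0, 0.0, 1.0]]
top 45.97309779443596 -0.09837855617122063 [[0.017, -0.975, 0.223, 0.206], [-1.0, -0.017, 0.003, 0.026], [0.001, -0.223, -0.975, 1.527], [0.0, 0.0, 0.0, 1.0]]
wrist 62.5939822942413 -0.027786138710322157 [[0.253, -0.937, -0.241, 0.225], [-0.968, -0.245, -0.061, -0.587], [-0.002, 0.249, -0.969, 0.384], [0.0, 0.0, 0.0, 1.0]]
0.15 [ 9.91832603e-01  1.27543608e-01  2.08431217e-05 -8.45920463e-04] [ 0.15809281 -0.60410615  0.23879033] [-0.07113174 -0.11176581  0.67466925]
```

View pics/scene0.png

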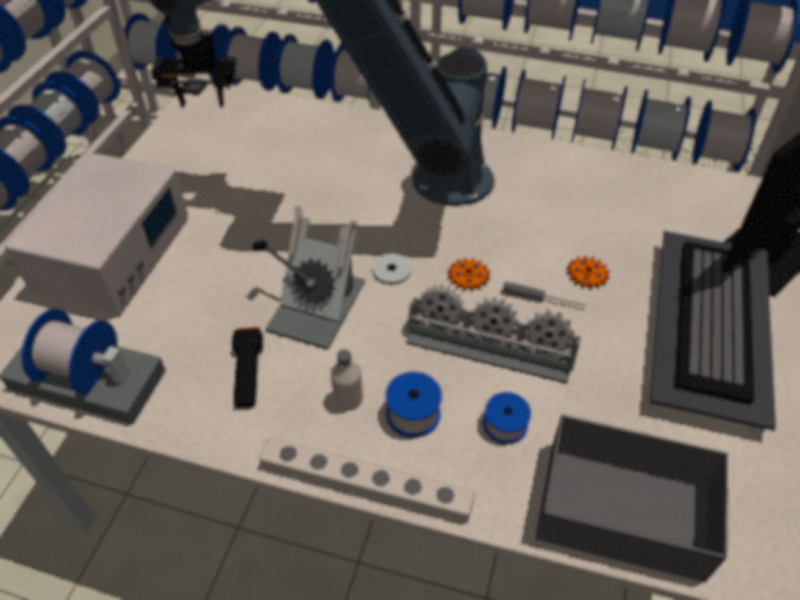

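View pics/top0.png

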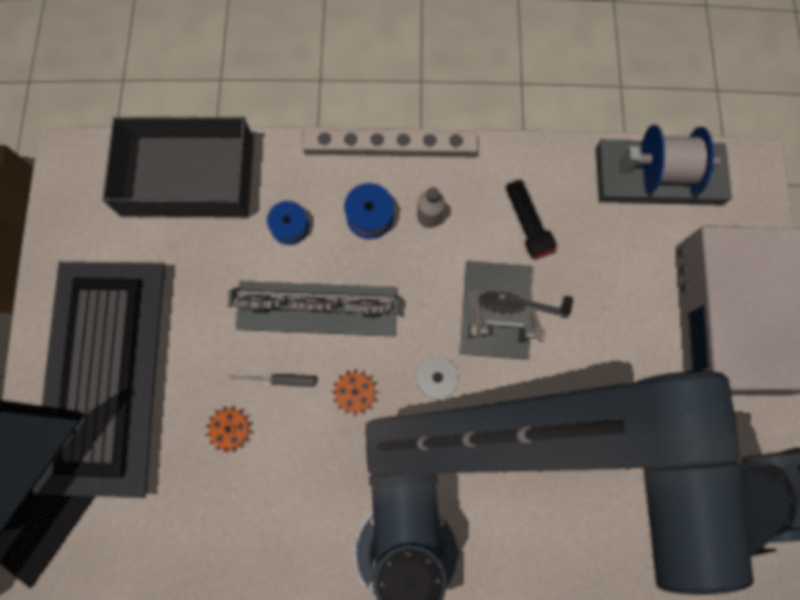

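The scene view (800x600 scale) shows the three steel gears in the rack at about (440,305), (494,320) and (549,332). The master is at (315,283), the knob at (260,244) and the orange decoys at (469,273) and (588,271). In the top view the rack is at (315,308) and the tester at (500,310). Next I'll locate the rack and tester and enlarge the gears.

```bash
python3 - <<'E'
from h import *
import pickle
o=pickle.load(open("c0.pkl","rb")); c=o["scene"]; P=cloud(c); s=512/800
# crop: undistorted zoom of gears and master
im=c["color"]
a=cv2.resize(im[175:232,258:375],None,fx=6.5,fy=6.5,interpolation=cv2.INTER_CUBIC)
b=cv2.resize(im[150:212,160:240],None,fx=4.5,fy=4.5,interpolation=cv2.INTER_CUBIC)
W=np.zeros((600,800,3),np.uint8); a=a[:320,:760]; W[:a.shape[0],:a.shape[1]]=a; b=b[:279]; W[321:321+b.shape[0],:b.shape[1]]=b
cv2.imwrite("pics/crop.png",W)
# gears' faces
for (u,v) in [(440,305),(494,320),(549,332),(315,283),(260,244)]:
    u*=s;v*=s; print((u,v),depthpt(c,u,v).round(3))
t=o["top"];T=cloud(t)
def reg(P,lo,hi): return P[((P>lo)&(P<hi)).all(-1)]
for n,Q in(("scene",P),("top",T)):
    g=reg(Q,[.35,-.05,.06],[.65,.45,.16]); print(n,len(g),g.min(0).round(3),g.max(0).round(3))
# reference plate outlines (rack & tester bases) in top image, grey low saturation darker than table
hsv=cv2.cvtColor(t["color"],cv2.COLOR_BGR2HSV)
for (u,v) in [(245,330),(300,325),(385,325),(480,275),(525,350),(600,500)]:
    print(hsv[int(v*s),int(u*s)],t["color"][int(v*s),int(u*s)],depthpt(t,u*s,v*s).round(3))
E
```

```text
(281.6, 195.20000000000002) [0.513 0.093 0.09 ]
(316.16, 204.8) [0.519 0.209 0.087]
(351.36, 212.48000000000002) [0.52  0.323 0.088]
(201.6, 181.12) [ 0.528 -0.179  0.091]
(166.4, 156.16) [ 0.511 -0.303  0.158]
scene 1634 [0.484 0.026 0.06 ] [0.546 0.386 0.129]
top 762 [0.483 0.028 0.06 ] [0.538 0.388 0.132]
[ 14  36 119] [102 110 119] [0.46  0.36  0.002]
[40  9 87] [84 87 86] [0.473 0.239 0.005]
[40  9 89] [86 89 88] [0.475 0.053 0.008]
[30  6 82] [80 82 82] [ 0.591 -0.155  0.007]
[30  9 85] [82 85 85] [ 0.424 -0.251  0.013]
[ 13  39 156] [132 142 156] [ 0.109 -0.408 -0.003]
```

View pics/crop.png

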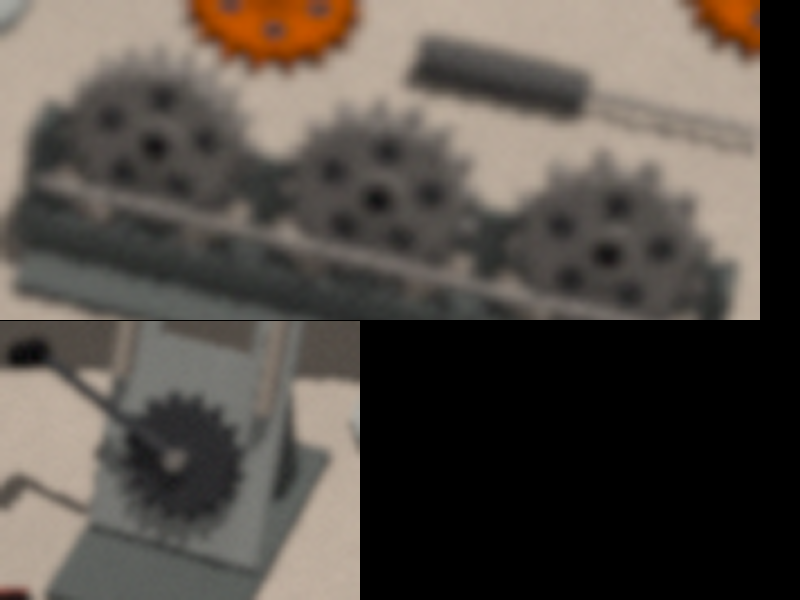

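In the crop the bores sit at (155,147), (378,200) and (607,254). The left gear has fine teeth (about 20), the middle one about 16 and the right one coarse (about 12). I'll check the counts numerically and get the poses.

```bash
python3 - <<'E'
from h import *
import pickle
o=pickle.load(open("c0.pkl","rb")); c=o["scene"]; t=o["top"]; P=cloud(c);T=cloud(t)
px=[(281.85,197.6),(316.2,205.8),(351.4,214.1)]
B=[plane(c,*p,[0,0,.078+.006*np.sin(np.radians(20))],np.array([0,0,1.])) for p in px]
B=np.array(B);print("bores",B.round(4).tolist(),"spacing",np.linalg.norm(np.diff(B,axis=0),axis=1).round(4))
d=B[2]-B[0]; yaw=np.arctan2(-d[0],d[1]); print("rack yaw deg",np.degrees(yaw))
Rz=R.from_euler("z",yaw).as_matrix(); th=np.radians(20)
ax=Rz@[np.cos(th),0,np.sin(th)]; up=Rz@[-np.sin(th),0,np.cos(th)]; yy=Rz@[0,1,0]
print("plane offsets of cloud near bores (m):")
for b in B:
    q=P.reshape(-1,3); r=q-b; m=(abs(r@yy)<.035)&(r@up>-.02)&(r@up<.038)&(abs(r@ax)<.015); print(np.median(r[m]@ax).round(4),m.sum())
g=cv2.cvtColor(c["color"],cv2.COLOR_BGR2GRAY).astype(np.float32)
def count(ctr,ax1,ax2,a0,a1,rads):
    a=np.linspace(a0,a1,721); acc=0; best=[]
    for rr in rads:
        Q=np.array([project(c,ctr+rr*(np.cos(x)*ax1+np.sin(x)*ax2)) for x in a]).astype(np.float32)
        s=cv2.remap(g,Q[:,:1],Q[:,1:],cv2.INTER_CUBIC)[:,0]; s=s-np.polyval(np.polyfit(a,s,3),a); acc=acc+s*np.hanning(len(a)) if 0 else acc+s
    return {n:round(float(abs((acc*np.exp(1j*n*a)).mean())),2) for n in range(9,25)}
for b in B: print(count(b,yy,up,.25,np.pi-.25,[.045,.046,.047]))
pickle.dump((B,yaw),open("rack.pkl","wb"))
# tester: plate plane fit with 35 deg; points on the base for yaw
q=T.reshape(-1,3); hsv=cv2.cvtColor(t["color"],cv2.COLOR_BGR2HSV)
for nm,(u0,u1,v0,v1) in {"tester":(285,350,160,235),"rack":(140,270,175,220)}.items():
    roi=hsv[v0:v1,u0:u1]; m=((roi[...,1]<25)&(roi[...,2]<110)).astype(np.uint8)*255
    cs=max(cv2.findContours(m,cv2.RETR_EXTERNAL,cv2.CHAIN_APPROX_NONE)[0],key=cv2.contourArea)
    hl=cv2.convexHull(cs)[:,0]+[u0,v0]; ap=cv2.approxPolyDP(hl[:,None],4,True)[:,0]
    print(nm,[(tuple(map(int,p)),plane(t,*p,[0,0,.008],np.array([0,0,1.]))[:2].round(4).tolist()) for p in ap])
hub=(198.9,180.9); print("hub",depthpt(c,*hub).round(4))
# tester plate cloud: plane fit
w=P.reshape(-1,3); m=(w[:,0]>.38)&(w[:,0]<.56)&(w[:,1]>-.26)&(w[:,1]<-.10)&(w[:,2]>.06)&(w[:,2]<.2); w=w[m]
best=None; rng=np.random.default_rng(0)
for k in range(500):
    a,b,e=w[rng.choice(len(w),3,False)]; n=np.cross(b-a,e-a); L=np.linalg.norm(n)
    if L<1e-5: continue
    n/=L; n*=np.sign(n[0]); i=abs((w-a)@n)<.003
    if best is None or i.sum()>best.sum(): best=i
cc=w[best].mean(0); n=np.linalg.svd(w[best]-cc)[2][2]; n*=np.sign(n[0]); print("plate",len(w),best.sum(),cc.round(4),n.round(4),"elev",np.degrees(np.arcsin(n[2])),"yaw",np.degrees(np.arctan2(n[1],n[0])))
E
```

```text
bores [[0.5145, 0.0942, 0.0801], [0.5173, 0.2091, 0.0801], [0.5198, 0.3239, 0.0801]] spacing [0.115  0.1148]
rack yaw deg -1.3270511873252293
plane offsets of cloud near bores (m):
-0.0036 320
-0.0035 332
-0.0032 359
{9: 3.19, 10: 4.14, 11: 3.91, 12: 2.09, 13: 1.36, 14: 1.53, 15: 0.25, 16: 1.8, 17: 2.46, 18: 2.38, 19: 1.62, 20: 0.69, 21: 1.97, 22: 2.16, 23: 2.17, 24: 2.14}
{9: 4.87, 10: 4.66, 11: 4.13, 12: 3.4, 13: 5.56, 14: 7.62, 15: 6.83, 16: 8.9, 17: 11.39, 18: 9.17, 19: 4.19, 20: 0.72, 21: 1.09, 22: 1.82, 23: 2.01, 24: 1.46}
{9: 7.26, 10: 10.95, 11: 10.71, 12: 14.77, 13: 16.26, 14: 10.93, 15: 4.23, 16: 1.22, 17: 1.03, 18: 1.44, 19: 0.37, 20: 0.26, 21: 1.49, 22: 2.6, 23: 1.45, 24: 1.13}
tester [((299, 168), [0.6194, -0.1269]), ((339, 171), [0.6111, -0.2665]), ((349, 197), [0.5193, -0.2988]), ((337, 228), [0.4115, -0.2548]), ((295, 225), [0.4197, -0.1124])]
rack [((147, 186), [0.5462, 0.3986]), ((156, 180), [0.5681, 0.3686]), ((252, 184), [0.5595, 0.0355]), ((252, 211), [0.4653, 0.0338]), ((152, 210), [0.4625, 0.3756])]
hub [ 0.5334 -0.1862  0.0954]
plate 1604 523 [ 0.4786 -0.185   0.1245] [ 0.8241 -0.0492  0.5644] elev 34.35786847671543 yaw -3.4161420885768
```

Counting by spacing gives the right gear as 12 and the middle as 16, so the left one is 20. Candidates:
- **Left (282,198), gear20:** too fine.
- **Middle (316,206), gear16:** fits the master.
- **Right (351,214), gear12:** too coarse.
- **Two orange discs:** decoys.

The enlarged crop above agrees. First I'll rise and twist.

```bash
python3 -m pendant '[{"jaw":1,"linear":[0,0,-0.8],"twist":-7.1},{"jaw":1,"linear":[0,0,-0.8],"twist":-7.1},{"jaw":1,"linear":[0,0,-0.8],"twist":-7.1},{"jaw":1,"linear":[0,0,-0.8],"twist":-7.1},{"jaw":1,"linear":[0,0,-0.8],"twist":-7.1},{"jaw":1,"linear":[0,0,-0.8],"twist":-7.1},{"jaw":1,"linear":[0,0,-0.8],"twist":-7.1},{"jaw":1,"linear":[0,0,-0.8],"twist":-7.1},{"jaw":1,"linear":[0,0,-0.8],"twist":-7.1},{"jaw":1,"linear":[0,0,-0.8],"twist":-7.1},{"jaw":1,"linear":[0,0,0],"twist":-3}]' 15
```

```text
time: 1.07
position: [0.1582, -0.6053, 0.321]
tool_rot: [0.714, 0.701, -0.001, 0.001]
ft_force: [0.5, 0.6, 0.7]
grip_width: 0.087
grip_force: 0.0
```

```bash
python3 -m pendant '[{"jaw":1,"linear":[2.5,2.3,0],"twist":0},{"jaw":1,"linear":[2.5,2.3,0],"twist":0},{"jaw":1,"linear":[2.5,2.3,0],"twist":0},{"jaw":1,"linear":[2.5,2.3,0],"twist":0},{"jaw":1,"linear":[2.5,2.3,0],"twist":0},{"jaw":1,"linear":[2.5,2.3,0],"twist":0},{"jaw":1,"linear":[2.5,2.3,0],"twist":0},{"jaw":1,"linear":[2.5,2.3,0],"twist":0},{"jaw":1,"linear":[2.5,2.3,0],"twist":0},{"jaw":1,"linear":[2.5,2.3,0],"twist":0},{"jaw":1,"linear":[2.5,2.3,0],"twist":0},{"jaw":1,"linear":[2.5,2.3,0],"twist":0}]'; python3 -m pendant '[{"jaw":1,"linear":[3.5,0,0],"twist":0},{"jaw":1,"linear":[3.5,0,0],"twist":0},{"jaw":1,"linear":[3.5,0,0],"twist":0},{"jaw":1,"linear":[3.5,0,0],"twist":0},{"jaw":1,"linear":[3.5,0,0],"twist":0},{"jaw":1,"linear":[3.5,0,0],"twist":0},{"jaw":1,"linear":[3.5,0,0],"twist":0},{"jaw":1,"linear":[3.5,0,0],"twist":0},{"jaw":1,"linear":[3.5,0,0],"twist":0},{"jaw":1,"linear":[3.5,0,0],"twist":0},{"jaw":1,"linear":[3.5,0,0],"twist":0},{"jaw":1,"linear":[3.5,0,0],"twist":0}]'
```

```text
time: 2.07
position: [0.4419, -0.3096, 0.3194]
tool_rot: [0.715, 0.699, 0.0, -0.0]
ft_force: [0.2, -1.2, -0.5]
grip_width: 0.0871
grip_force: 0.0
time: 3.07
position: [0.4504, 0.1104, 0.3195]
tool_rot: [0.715, 0.699, -0.0, -0.0]
ft_force: [0.5, -0.3, -0.4]
grip_width: 0.0873
grip_force: 0.0
```

```bash
python3 -m pendant '[{"jaw":1,"linear":[3.2,1.6,1.5],"twist":0},{"jaw":1,"linear":[3.2,1.6,1.5],"twist":0},{"jaw":1,"linear":[3.2,0.8,1.5],"twist":0},{"jaw":1,"linear":[0,0,1.5],"twist":0},{"jaw":1,"linear":[0,0,1.5],"twist":0},{"jaw":1,"linear":[0,0,1.5],"twist":0},{"jaw":1,"linear":[0,0,0],"twist":0}]'
python3 - <<'E'
from h import *
import pickle
o={n:cams.camera(n) for n in("wrist","top","scene")}; pickle.dump(o,open("c1.pkl","wb"))
c=o["wrist"]; cv2.imwrite("pics/w1.png",cv2.resize(c["color"],(800,600)))
B,yaw=pickle.load(open("rack.pkl","rb"))
ax=R.from_euler("z",yaw).as_matrix()@[np.cos(.349),0,np.sin(.349)];up=R.from_euler("z",yaw).as_matrix()@[-np.sin(.349),0,np.cos(.349)]
G=B[1]-.006*ax; print("gear",G.round(4),[(project(c,q)*800/512).round(0).tolist() for q in (G,G+.05*up,G+.05*up+.006*ax,G+.05*up-.006*ax)])
P=cloud(c).reshape(-1,3); yy=np.cross(ax,up)*-1
r=P-G; m=(abs(r[:,1])<.03)&(r@up>.042)&(r@up<.056)&(abs(r@ax)<.02)
print("top points",m.sum(), P[m].mean(0).round(4), np.percentile(r[m]@ax,[5,50,95]).round(4), np.percentile(r[m]@up,[5,50,95]).round(4))
E
```

```text
time: 3.65
position: [0.4909, 0.2036, 0.2264]
tool_rot: [0.715, 0.699, -0.003, -0.002]
ft_force: [-0.5, -0.2, -0.2]
grip_width: 0.0873
grip_force: 0.0
gear [0.5117 0.2093 0.078 ] [[433.0, 284.0], [405.0, 303.0], [416.0, 304.0], [394.0, 302.0]]
top points 518 [0.4935 0.208  0.1204] [-0.0086 -0.0023  0.0029] [0.0422 0.0462 0.0502]
```

View pics/w1.png

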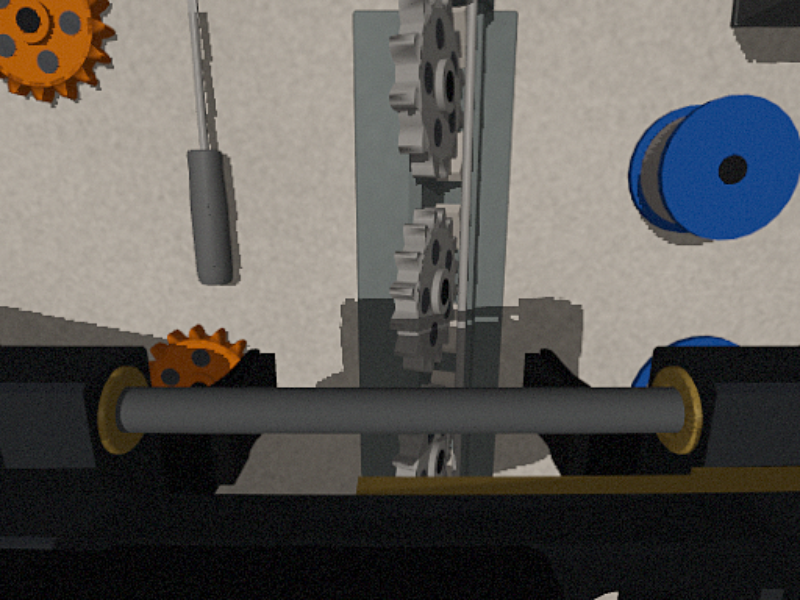

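The wrist view shows the 16-tooth middle gear at about (430,290), between the open jaws, and the 12-tooth one above it at (430,90). The depth readings put the gear about 2.3 mm further back than the ray estimate. I'll descend and grip.

```bash
python3 -m pendant '[{"jaw":1,"linear":[0.3,0.3,2],"twist":0},{"jaw":1,"linear":[0.3,0.2,2],"twist":0},{"jaw":1,"linear":[0,0,2],"twist":0},{"jaw":1,"linear":[0,0,2],"twist":0},{"jaw":0.6,"linear":[0,0,1.5],"twist":0},{"jaw":0.5,"linear":[0,0,1.2],"twist":0},{"jaw":0.3,"linear":[0,0,0],"twist":0},{"jaw":0,"linear":[0,0,0],"twist":0},{"jaw":0,"linear":[0,0,0],"twist":0},{"jaw":0,"linear":[0,0,0],"twist":0},{"jaw":0,"linear":[0,0,0],"twist":0}]' 12
```

```text
time: 4.72
position: [0.4992, 0.2098, 0.1238]
tool_rot: [0.715, 0.699, 0.001, 0.001]
ft_force: [-0.8, 0.7, 0.3]
grip_width: 0.0483
grip_force: 0.0
```

```bash
python3 -m pendant '[{"jaw":0.4,"linear":[0,-0.3,0.4],"twist":0},{"jaw":0,"linear":[0,0,0],"twist":0},{"jaw":0,"linear":[0,0,0],"twist":0},{"jaw":0,"linear":[0,0,0],"twist":0},{"jaw":0,"linear":[0,0,0],"twist":0},{"jaw":0,"linear":[0,0,0],"twist":0},{"jaw":0,"linear":[0,0,0],"twist":0},{"jaw":0,"linear":[0,0,0],"twist":0}]' 12
```

```text
time: 5.38
position: [0.496, 0.2097, 0.1187]
tool_rot: [0.715, 0.699, 0.0, 0.0]
ft_force: [1.1, -1.2, 0.0]
grip_width: 0.0185
grip_force: 10.9
```

Gripped: the opening is 18.5 mm, which is a 12 mm gear tilted 20 degrees. Lifting along the slot.

```bash
python3 -m pendant '[{"jaw":0,"linear":[0,-0.18,-0.5],"twist":0},{"jaw":0,"linear":[0,-0.18,-0.5],"twist":0},{"jaw":0,"linear":[0,-0.18,-0.5],"twist":0},{"jaw":0,"linear":[0,-0.18,-0.5],"twist":0},{"jaw":0,"linear":[0,-0.18,-0.5],"twist":0},{"jaw":0,"linear":[0,-0.18,-0.5],"twist":0}]' 25; python3 -m pendant '[{"jaw":0,"linear":[0,-0.3,-0.9],"twist":0},{"jaw":0,"linear":[0,-0.3,-0.9],"twist":0},{"jaw":0,"linear":[0,-0.3,-0.9],"twist":0},{"jaw":0,"linear":[0,0,-1.2],"twist":0},{"jaw":0,"linear":[0,0,-1.2],"twist":0},{"jaw":0,"linear":[0,0,-1.2],"twist":0},{"jaw":0,"linear":[0,0,-1.2],"twist":0}]'; python3 - <<'E'
from h import *
import pickle
o={n:cams.camera(n) for n in("wrist","scene")}; pickle.dump(o,open("c2.pkl","wb"))
a=cv2.resize(o["wrist"]["color"],(480,360)); b=cv2.resize(o["scene"]["color"][100:230,150:400],(480,250))
cv2.imwrite("pics/g2.png",np.vstack([a,b])[:600])
E
```

```text
time: 5.88
position: [0.4855, 0.21, 0.1494]
tool_rot: [0.715, 0.699, 0.001, 0.001]
ft_force: [5.3, -0.2, -4.2]
grip_width: 0.0172
grip_force: 22.8
time: 6.47
position: [0.4721, 0.2099, 0.2237]
tool_rot: [0.715, 0.699, -0.003, -0.002]
ft_force: [-0.1, 0.9, -3.1]
grip_width: 0.0117
grip_force: 24.9
```

View pics/g2.png

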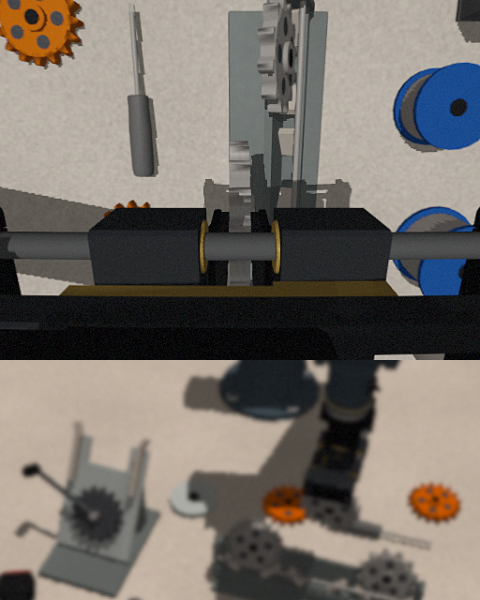

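Gear16 hangs upright in the jaws (opening 11.7 mm). Now I'll measure where it sits relative to the TCP, and the tester's rails and centreline.

```bash
python3 - <<'E'
from h import *
import pickle
o=pickle.load(open("c2.pkl","rb")); c=o["scene"]; P=cloud(c).reshape(-1,3)
s=robot.get_obs(); tcp=np.array(s["position"]); r=P-tcp
m=(abs(r[:,0])<.03)&(abs(r[:,1])<.06)&(r[:,2]<-.02)&(r[:,2]>-.11); q=r[m]; print("gear",m.sum(),np.percentile(q,[1,50,99],axis=0).round(4).tolist())
mm=q[:,2]<-.03; print("face tilt dx/dz",np.polyfit(q[mm][:,2],q[mm][:,0],1).round(3), "dx/dy",np.polyfit(q[mm][:,1],q[mm][:,0],1).round(3))
for z in np.arange(-.1,-.03,.01):
    k=abs(q[:,2]-z)<.005
    if k.sum()>5: print(round(z,3),np.percentile(q[k][:,1],[2,98]).round(4))
# tester
yaw=np.radians(-3.6); Rz=R.from_euler("z",yaw).as_matrix(); e=np.radians(35)
n=Rz@[np.cos(e),0,np.sin(e)];u=Rz@[-np.sin(e),0,np.cos(e)];y=Rz@[0,1,0]
cc=np.array([.4786,-.185,.1245]); C=cc+.006*n; C=C-u*((C[2]-.082)/u[2])
for Cn,cam in(("scene",c),("top",o.get("top") or pickle.load(open("c1.pkl","rb"))["top"])):
    Q=cloud(cam).reshape(-1,3)-C; A,U,Y=Q@n,Q@u,Q@y
    box=(abs(Y)<.12)&(U>.0)&(U<.15)&(abs(A)<.08)
    pl=box&(U>.06)&(U<.082)&(abs(Y)<.04); print(Cn,"plate A",np.median(A[pl]).round(4),pl.sum())
    for lo in np.arange(.05,.15,.02):
        k=box&(U>lo)&(U<lo+.02)&(A>.004)&(A<.03)
        L=Y[k&(Y<0)];H=Y[k&(Y>0)]
        print(lo.round(2),len(L),len(H),np.percentile(L,[3,97]).round(4) if len(L) else 0,np.percentile(H,[3,97]).round(4) if len(H) else 0)
print("C",C.round(4))
im=c["color"]; g=cv2.cvtColor(im,cv2.COLOR_BGR2GRAY)
mk=((g<70)).astype(np.uint8); 
hub=(198.9,180.9)
for d in(.006,.012,.02): print(d,(plane(c,*hub,C+d*n,n)-C-d*n)@np.c_[u,y])
k=P-C; sel=(abs(k@y+.127)<.05)&((k@n)>.005)&((k@n)<.06)&(abs(k@u-.046)<.05); print("knob",sel.sum(),np.median(P[sel],axis=0).round(4),np.percentile(np.c_[k@n,k@u,k@y][sel],[5,50,95],axis=0).round(3).tolist())
E
```

```text
gear 356 [[-0.0033, -0.0502, -0.0941], [0.0054, -0.0012, -0.0548], [0.0121, 0.0448, -0.0283]]
face tilt dx/dz [0.025 0.007] dx/dy [0.008 0.005]
-0.09 [-0.0304  0.0254]
-0.08 [-0.0397  0.0272]
-0.07 [-0.0424  0.0377]
-0.06 [-0.0499  0.0442]
-0.05 [-0.045   0.0413]
-0.04 [-0.0503  0.0447]
-0.03 [-0.0416  0.0421]
scene plate A -0.0064 141
0.05 32 19 [-0.1174 -0.0521] [0.0137 0.0606]
0.07 21 21 [-0.0638 -0.0527] [0.0524 0.0628]
0.09 19 22 [-0.0646 -0.0534] [0.0473 0.0636]
0.11 20 18 [-0.0636 -0.0539] [0.0529 0.0631]
0.13 18 16 [-0.0666 -0.0553] [0.0548 0.0662]
top plate A -0.0059 83
0.05 31 12 [-0.1181 -0.0508] [0.0498 0.0598]
0.07 7 7 [-0.0632 -0.057 ] [0.0514 0.0575]
0.09 7 10 [-0.0634 -0.0567] [0.0506 0.0593]
0.11 7 12 [-0.0635 -0.0574] [0.0491 0.0599]
0.13 19 13 [-0.0669 -0.0536] [0.0514 0.0635]
C [ 0.5156 -0.1873  0.082 ]
0.006 [-0.00385713 -0.00388242]
0.012 [-0.00210534 -0.00160165]
0.02 [0.00023037 0.00143938]
knob 98 [ 0.5024 -0.3033  0.1425] [[0.011, 0.036, -0.131], [0.024, 0.051, -0.117], [0.047, 0.064, -0.084]]
```

```bash
python3 -m pendant '[{"jaw":0,"linear":[-1,0,-2],"twist":0},{"jaw":0,"linear":[-2,0,-2],"twist":0},{"jaw":0,"linear":[-3,0,-2],"twist":0},{"jaw":0,"linear":[-3.5,0,-2],"twist":0},{"jaw":0,"linear":[-3.5,0,-1.5],"twist":0},{"jaw":0,"linear":[-3.5,0.3,-1],"twist":0},{"jaw":0,"linear":[-3.5,0.3,0],"twist":0},{"jaw":0,"linear":[-3.5,0.3,0],"twist":0},{"jaw":0,"linear":[-3.5,0.3,0],"twist":0},{"jaw":0,"linear":[-3.5,0.3,0],"twist":0},{"jaw":0,"linear":[-3.5,0.2,0],"twist":0},{"jaw":0,"linear":[-3,0.2,0],"twist":0}]';python3 -m pendant '[{"jaw":0,"linear":[-2,0,0],"twist":0},{"jaw":0,"linear":[0,0,0],"twist":2.3},{"jaw":0,"linear":[0,0,0],"twist":0},{"jaw":0,"linear":[0,0,0],"twist":0}]'
```

```text
time: 7.57
position: [0.4838, -0.1612, 0.3271]
tool_rot: [0.716, 0.698, -0.001, -0.003]
ft_force: [0.5, 0.4, -3.2]
grip_width: 0.0117
grip_force: 24.9
time: 7.9
position: [0.4838, -0.1791, 0.3272]
tool_rot: [0.729, 0.684, -0.0, -0.003]
ft_force: [-0.6, -0.1, -3.3]
grip_width: 0.0116
grip_force: 24.9
```

```bash
python3 -m pendant '[{"jaw":0,"linear":[-0.5,-0.1,1],"twist":0},{"jaw":0,"linear":[0,0,1.5],"twist":0},{"jaw":0,"linear":[0,0,1.5],"twist":0},{"jaw":0,"linear":[0,0,1.5],"twist":0},{"jaw":0,"linear":[0,0,1.5],"twist":0},{"jaw":0,"linear":[0,0,1.2],"twist":0},{"jaw":0,"linear":[0,0,0],"twist":0},{"jaw":0,"linear":[0,0,0],"twist":0}]'; python3 - <<'E'
from h import *
import pickle
o={n:cams.camera(n) for n in("wrist","scene")}; pickle.dump(o,open("c3.pkl","wb"))
a=cv2.resize(o["wrist"]["color"],(480,360))[:300]; b=cv2.resize(o["scene"]["color"][110:215,140:270],(480,388),interpolation=cv2.INTER_CUBIC)
cv2.imwrite("pics/g3.png",np.vstack([b[:300],a]))
c=o["scene"]; P=cloud(c).reshape(-1,3); s=robot.get_obs(); tcp=np.array(s["position"]);r=P-tcp; print(tcp.round(4))
yaw=np.radians(-3.6); Rz=R.from_euler("z",yaw).as_matrix(); e=np.radians(35); u=Rz@[-np.sin(e),0,np.cos(e)];y=Rz@[0,1,0];n=Rz@[np.cos(e),0,np.sin(e)]
C=np.array([.5156,-.1873,.082]); k=P-C
m=(abs(r[:,0])<.012)&(abs(r[:,1])<.06)&(r[:,2]<-.03)&(r[:,2]>-.11)&(k@n>.012)
q=k[m]; print(m.sum(),"z min",P[m][:,2].min().round(4))
for z in np.arange(-.1,-.03,.01):
    t=abs(r[m][:,2]-z)<.005
    if t.sum()>5: Y=(q@y)[t]; print(round(z,3),np.percentile(Y,[1,99]).round(4),round(Y[[Y.argmin(),Y.argmax()]].mean(),4), np.median(r[m][t][:,0]).round(4))
for lo in(.07,.09,.11):
    t=(k@u>lo)&(k@u<lo+.02)&(k@n>.004)&(k@n<.02)&(abs(k@y)<.08)&(abs(k@y)>.045); Y=(k@y)[t]; print("rails",np.sort(Y[Y<0])[-3:].round(4),np.sort(Y[Y>0])[:3].round(4))
E
```

```text
time: 8.57
position: [0.4833, -0.184, 0.2455]
tool_rot: [0.729, 0.685, -0.0, -0.002]
ft_force: [0.6, 0.3, -2.8]
grip_width: 0.0112
grip_force: 24.9
[ 0.4844 -0.185   0.247 ]
332 z min 0.1424
-0.1 [-0.0577  0.059 ] 0.0006 0.001
-0.09 [-0.0259  0.0584] 0.0163 0.0033
-0.08 [-0.0392  0.0489] 0.0061 0.0042
-0.07 [-0.0343  0.0423] 0.0037 0.0048
-0.06 [-0.047   0.0488] 0.0008 0.0035
-0.05 [-0.041   0.0475] 0.0031 0.006
-0.04 [-0.0457  0.0481] 0.0013 0.0045
-0.03 [-0.0303  0.0443] 0.0068 0.0048
rails [-0.0537 -0.0527 -0.0504] [0.0512 0.0517 0.0527]
rails [-0.0573 -0.0571 -0.0531] [0.0531 0.0534 0.054 ]
rails [] [0.0525 0.0534 0.0537]
```

View pics/g3.png

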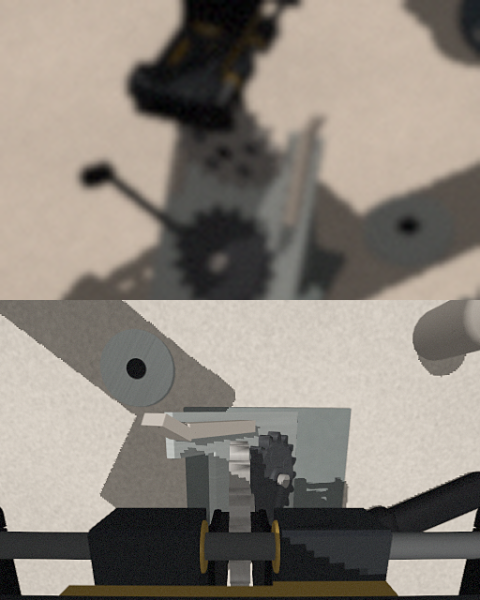

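The picture shows the gear above the plate at about (240,160), between the rails, with the master below it. It is about 2 mm off towards +y, so I'll correct that and descend until it just touches.

```bash
python3 -m pendant '[{"jaw":0,"linear":[-0.2,-0.05,0.7],"twist":0},{"jaw":0,"linear":[0,0,0.7],"twist":0},{"jaw":0,"linear":[0,0,0.4],"twist":0},{"jaw":0,"linear":[0,0,0],"twist":0},{"jaw":0,"linear":[0,0,0],"twist":0}]' ; python3 -m pendant '[{"jaw":0,"linear":[0,0,0.2],"twist":0},{"jaw":0,"linear":[0,0,0.1],"twist":0},{"jaw":0,"linear":[0,0,0],"twist":0}]'
```

```text
time: 9.08
position: [0.4832, -0.187, 0.2282]
tool_rot: [0.729, 0.684, -0.0, -0.0]
ft_force: [0.1, -0.2, -3.4]
grip_width: 0.0115
grip_force: 24.9
time: 9.33
position: [0.4836, -0.1872, 0.2255]
tool_rot: [0.729, 0.684, 0.0, 0.0]
ft_force: [1.1, -0.0, -3.4]
grip_width: 0.0119
grip_force: 24.9
```

```bash
python3 -m pendant '[{"jaw":0,"linear":[0,0,0.15],"twist":0},{"jaw":0,"linear":[0,0,0.15],"twist":0},{"jaw":0,"linear":[0,0,0],"twist":0},{"jaw":0,"linear":[0,0,0],"twist":0}]' ; python3 -m pendant '[{"jaw":0,"linear":[0,0,0.15],"twist":0},{"jaw":0,"linear":[0,0,0.15],"twist":0},{"jaw":0,"linear":[0,0,0],"twist":0},{"jaw":0,"linear":[0,0,0],"twist":0}]'
```

```text
time: 9.67
position: [0.4843, -0.1875, 0.2229]
tool_rot: [0.729, 0.684, 0.0, 0.001]
ft_force: [1.7, 0.7, -1.9]
grip_width: 0.0118
grip_force: 25.0
time: 10.0
position: [0.4848, -0.1877, 0.2203]
tool_rot: [0.729, 0.684, 0.001, 0.002]
ft_force: [4.2, 0.6, 2.3]
grip_width: 0.0119
grip_force: 25.1
```

Contact: the gear's foot is on the plate (about +4 N in x, +6 N in z). Now I'll loosen the jaws a little while moving back and down, so the gear tips back onto the plate between the fingers.

```bash
python3 -m pendant '[{"jaw":0.2,"linear":[0,0,0],"twist":0},{"jaw":0.22,"linear":[0,-0.3,0.1],"twist":0},{"jaw":0.25,"linear":[0,-0.4,0.2],"twist":0},{"jaw":0.28,"linear":[0,-0.4,0.2],"twist":0},{"jaw":0.31,"linear":[0,-0.4,0.2],"twist":0},{"jaw":0.34,"linear":[0,-0.4,0.2],"twist":0},{"jaw":0.37,"linear":[0,-0.4,0.2],"twist":0},{"jaw":0.4,"linear":[0,-0.4,0.2],"twist":0},{"jaw":0.42,"linear":[0,-0.4,0.2],"twist":0},{"jaw":0.42,"linear":[0,-0.4,0.2],"twist":0},{"jaw":0.42,"linear":[0,-0.4,0.2],"twist":0}]'; python3 -m pendant '[{"jaw":0.42,"linear":[0,-0.3,0.1],"twist":0},{"jaw":0.42,"linear":[0,0,0],"twist":0},{"jaw":0.42,"linear":[0,0,0],"twist":0}]'
python3 - <<'E'
from h import *
import pickle
o={n:cams.camera(n) for n in("wrist","scene")}; pickle.dump(o,open("c4.pkl","wb"))
a=cv2.resize(o["wrist"]["color"],(480,360))[:300]; b=cv2.resize(o["scene"]["color"][110:215,140:270],(480,388),interpolation=cv2.INTER_CUBIC)
cv2.imwrite("pics/g4.png",np.vstack([b[:300],a]))
E
```

```text
time: 10.92
position: [0.4444, -0.1847, 0.2004]
tool_rot: [0.729, 0.684, 0.0, 0.0]
ft_force: [-0.5, 0.5, 0.2]
grip_width: 0.0359
grip_force: 0.0
time: 11.17
position: [0.4417, -0.1846, 0.1997]
tool_rot: [0.729, 0.684, 0.0, 0.0]
ft_force: [-0.6, 0.5, 0.5]
grip_width: 0.0362
grip_force: 0.0
```

View pics/g4.png

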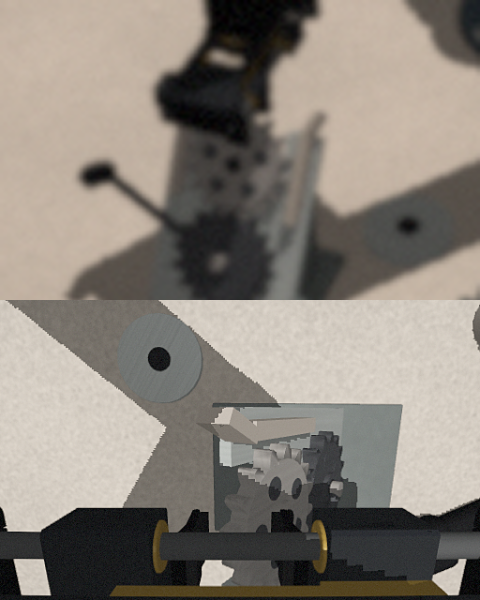

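The gear has tipped back onto the plate between the rails, bore at about (235,165) in the upper half, and the tool carries no force. I'll lift clear and check the mesh.

```bash
python3 -m pendant '[{"jaw":0.5,"linear":[0,-0.1,-0.5],"twist":0},{"jaw":0.5,"linear":[0,-0.3,-1],"twist":0},{"jaw":0.5,"linear":[0,-0.3,-1.5],"twist":0},{"jaw":0.5,"linear":[0,0,-2],"twist":0},{"jaw":0.5,"linear":[0,0,-2.5],"twist":0},{"jaw":0.2,"linear":[-1,-1,-2.5],"twist":0},{"jaw":0,"linear":[-2,-2,0],"twist":0},{"jaw":0,"linear":[-3,-2,0],"twist":0},{"jaw":0,"linear":[-3,-2,0],"twist":0},{"jaw":0,"linear":[-3,-1,0],"twist":0}]'
cat > chk.py <<'E'
from h import *
import pickle,sys
o={n:cams.camera(n) for n in("top","scene")}; pickle.dump(o,open("c5.pkl","wb")); c=o["scene"]
print(robot.get_obs()["time"])
cv2.imwrite("pics/%s.png"%sys.argv[1],cv2.resize(c["color"][125:225,145:265],(720,600),interpolation=cv2.INTER_CUBIC))
yaw=np.radians(-3.6); Rz=R.from_euler("z",yaw).as_matrix(); e=np.radians(35); u=Rz@[-np.sin(e),0,np.cos(e)];y=Rz@[0,1,0];n=Rz@[np.cos(e),0,np.sin(e)]
C=np.array([.5156,-.1873,.082]); S=C+.091*u
uv=lambda p:((project(c,p)-[145,125])*6).round(0)
print("expected bore px",uv(S+.006*n),"hub",uv(C+.016*n))
for nm in o:
    k=cloud(o[nm]).reshape(-1,3)-S; m=(np.hypot(k@u,k@y)<.043)&(abs(k@n)<.03); print(nm,"face height over mid (6mm expected)",np.median((k@n)[m]).round(4),m.sum(),"slope u,y",np.linalg.lstsq(np.c_[(k@u)[m],(k@y)[m],np.ones(m.sum())],(k@n)[m],rcond=None)[0].round(3))
    t=(abs(k@y)<.03)&(k@n>-.003)&(k@n<.012)&(k@u<.075)&(k@u>0); print(" top rim u",np.percentile((k@u)[t],[90,97,100]).round(4))
k=cloud(c).reshape(-1,3)-C; A,U,Y=k@n,k@u,k@y; m=(A>.015)&(A<.06)&(np.hypot(U,Y)>.115)&(np.hypot(U,Y)<.155)&(Y<-.06); print("knob",m.sum(),np.median(np.c_[A,U,Y][m],axis=0).round(4),"angle",np.degrees(np.arctan2(np.median(U[m]),-np.median(Y[m]))))
E
python3 chk.py g5
```

```text
time: 12.1
position: [0.3451, -0.2988, 0.3009]
tool_rot: [0.729, 0.684, -0.0, 0.0]
ft_force: [0.8, -0.8, -0.1]
grip_width: 0.0186
grip_force: 0.0
12.2
expected bore px [358. 174.] hub [324. 334.]
top face height over mid (6mm expected) 0.0068 307 slope u,y [-0.089 -0.034  0.007]
 top rim u [0.0441 0.0483 0.0552]
scene face height over mid (6mm expected) 0.0069 499 slope u,y [-0.028 -0.045  0.007]
 top rim u [0.0406 0.0451 0.0481]
knob 168 [ 0.0352 -0.1054 -0.0883] angle -50.03678759254509
```

View pics/g5.png

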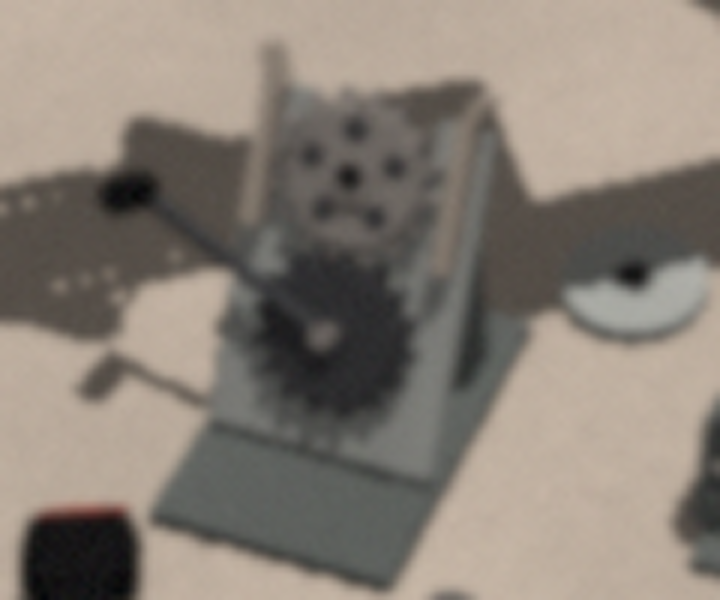

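Bore at (349,176) against (358,174) expected for full mesh, face height about 6.8 mm and no slope. So the gear lies flat and meshed. The knob is at (130,190). Next, closed fingers go above the knob.

```bash
python3 -m pendant '[{"jaw":0,"linear":[0,2,0],"twist":0},{"jaw":0,"linear":[0,3,0],"twist":0},{"jaw":0,"linear":[0,3.3,-0],"twist":0},{"jaw":0,"linear":[-0.2,3.3,1],"twist":0},{"jaw":0,"linear":[-0.2,2.6,1.5],"twist":0},{"jaw":0,"linear":[-0.2,1,2],"twist":0},{"jaw":0,"linear":[0,0,2],"twist":0},{"jaw":0,"linear":[0,0,2],"twist":0},{"jaw":0,"linear":[0,0,1.5],"twist":0},{"jaw":0,"linear":[0,0,0.8],"twist":0},{"jaw":0,"linear":[0,0,0],"twist":0}]'
```

```text
time: 13.12
position: [0.4978, -0.3128, 0.1902]
tool_rot: [0.729, 0.685, -0.0, -0.002]
ft_force: [-0.6, 0.1, -0.6]
grip_width: 0.0002
grip_force: 0.0
```

```bash
python3 -m pendant '[{"jaw":0,"linear":[-0.1,0.3,0.5],"twist":0},{"jaw":0,"linear":[-0.1,0.3,0.5],"twist":0},{"jaw":0,"linear":[-0.1,0.3,0.5],"twist":0},{"jaw":0,"linear":[-0.1,0.3,0.5],"twist":0},{"jaw":0,"linear":[-0.1,0.3,0.5],"twist":0},{"jaw":0,"linear":[-0.1,0.3,0.5],"twist":0},{"jaw":0,"linear":[-0.1,0.3,0.5],"twist":0},{"jaw":0,"linear":[-0.1,0.3,0.5],"twist":0},{"jaw":0,"linear":[0,0.35,0.5],"twist":0},{"jaw":0,"linear":[0,0.35,0.5],"twist":0},{"jaw":0,"linear":[0,0.35,0.5],"twist":0}]'; python3 -m pendant '[{"jaw":0,"linear":[0.1,0.35,0.5],"twist":0},{"jaw":0,"linear":[0.1,0.35,0.5],"twist":0},{"jaw":0,"linear":[0.1,0.35,0.5],"twist":0},{"jaw":0,"linear":[0.1,0.35,0.5],"twist":0},{"jaw":0,"linear":[0.1,0.35,0.5],"twist":0},{"jaw":0,"linear":[0.1,0.35,0.5],"twist":0}]'
```

```text
time: 14.03
position: [0.5342, -0.3264, 0.137]
tool_rot: [0.729, 0.684, 0.0, 0.003]
ft_force: [2.2, -5.3, 3.1]
grip_width: 0.0005
grip_force: 2.8
time: 14.53
position: [0.5556, -0.3213, 0.1068]
tool_rot: [0.729, 0.684, 0.0, 0.003]
ft_force: [2.9, -3.6, 3.7]
grip_width: 0.0005
grip_force: 2.5
```

The knob is following under 4–6 N. Continuing to the stop.

```bash
python3 -m pendant '[{"jaw":0,"linear":[0.1,0.3,0.5],"twist":0},{"jaw":0,"linear":[0.1,0.3,0.5],"twist":0},{"jaw":0,"linear":[0.1,0.25,0.4],"twist":0},{"jaw":0,"linear":[0,0,0],"twist":0}]'; python3 -m pendant '[{"jaw":0,"linear":[0.1,0.15,0.3],"twist":0},{"jaw":0,"linear":[0.1,0.15,0.3],"twist":0},{"jaw":0,"linear":[0,0,0],"twist":0}]'
```

```text
time: 14.87
position: [0.5641, -0.3171, 0.0921]
tool_rot: [0.729, 0.684, 0.001, 0.001]
ft_force: [0.6, -0.5, 0.9]
grip_width: 0.0003
grip_force: 0.7
time: 15.12
position: [0.5656, -0.3145, 0.0856]
tool_rot: [0.729, 0.684, 0.0, -0.001]
ft_force: [2.6, 0.5, 1.5]
grip_width: 0.0005
grip_force: 1.6
```

```bash
python3 -m pendant '[{"jaw":0,"linear":[0,0.15,0.3],"twist":0},{"jaw":0,"linear":[0,0.1,0.2],"twist":0},{"jaw":0,"linear":[0,0,0],"twist":0}]'; python3 -m pendant '[{"jaw":0,"linear":[0,0.1,0.2],"twist":0},{"jaw":0,"linear":[0,0.1,0.2],"twist":0},{"jaw":0,"linear":[0,0,0],"twist":0}]'
```

```text
time: 15.37
position: [0.567, -0.3144, 0.0834]
tool_rot: [0.729, 0.684, -0.0, -0.002]
ft_force: [-2.4, 3.2, 14.2]
grip_width: 0.0006
grip_force: 8.9
time: 15.62
position: [0.5676, -0.3142, 0.0823]
tool_rot: [0.729, 0.685, -0.001, -0.003]
ft_force: [-9.0, 5.9, 30.4]
grip_width: 0.0005
grip_force: 17.3
```

The force rose to 30 N at the expected stop height, so the lever is at its stop. Backing off and checking.

```bash
python3 -m pendant '[{"jaw":0,"linear":[0,0,-0.5],"twist":0},{"jaw":0,"linear":[0,0,-1.5],"twist":0},{"jaw":0,"linear":[0,0,-2.5],"twist":0},{"jaw":0,"linear":[0,0,-3],"twist":0},{"jaw":0,"linear":[-1,0,-3],"twist":0},{"jaw":0,"linear":[-3,0,-3],"twist":0},{"jaw":0,"linear":[-3,0,-3],"twist":0},{"jaw":0,"linear":[-3,0,0],"twist":0},{"jaw":0,"linear":[0,0,0],"twist":0},{"jaw":0,"linear":[0,0,0],"twist":0}]'; sleep 0; python3 chk.py g6
```

```text
time: 16.45
position: [0.5619, -0.4154, 0.2403]
tool_rot: [0.73, 0.683, -0.0, -0.002]
ft_force: [-0.6, 0.5, -0.9]
grip_width: 0.0003
grip_force: 0.0
16.55
expected bore px [358. 174.] hub [324. 334.]
top face height over mid (6mm expected) 0.0077 2 slope u,y [0.023 0.011 0.008]Traceback (most recent call last):
  File "chk.py", line 12, in <module>
    t=(abs(k@y)<.03)&(k@n>-.003)&(k@n<.012)&(k@u<.075)&(k@u>0); print(" top rim u",np.percentile((k@u)[t],[90,97,100]).round(4))
                                                                                   ~~~~~~~~~~~~~^^^^^^^^^^^^^^^^^^^^^^
    return _quantile_unchecked(
        a, q, axis, out, overwrite_input, method, keepdims, weights)
    return _ureduce(a,
                    func=_quantile_ureduce_func,
    ...<5 lines>...
                    overwrite_input=overwrite_input,
                    method=method)
    r = func(a, **kwargs)
    result = _quantile(arr,
                       quantiles=q,
    ...<2 lines>...
                       out=out,
                       weights=wgt)
    slices_having_nans = np.isnan(arr[-1, ...])
                                  ~~~^^^^^^^^^
IndexError: index -1 is out of bounds for axis 0 with size 0
```

View pics/g6.png

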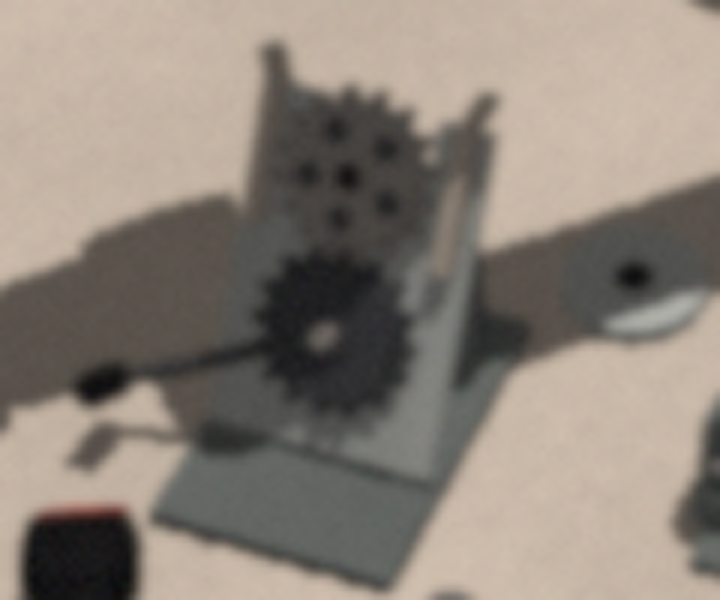

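The lever knob is down at (105,383). The gear has turned and still sits in mesh, bore at (348,176). The arm is clear, so I'm handing in.

```bash
python3 -c "
from rig import robot
print(robot.hand_in())"
```

```text
the job is handed in; nothing more can be done
None
```

The 16-tooth gear (the rack's middle slot) lies flat and in mesh on the tester, the lever was pressed to its stop and the pair rolled together, the other two gears were left in the rack, and I handed the job in at about 16.6 s of the 56 s allowed.

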